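# Hold the smoking cloche over the dip

### The arm

A 6-joint arm with a two-finger parallel gripper is mounted at the origin on the work surface. World frame = base frame: x ahead of the robot, y to its left, z up, the work surface at z = 0. Lengths are in m, angles in rad, forces in N, time in s.
With the tool pointing down it reaches from about 0.325 to 0.9 m from the base axis. Payload 3.5 kg.
Tool frame: the origin (TCP) lies midway between the tips of the shut fingers; the grasp point (between the pads) lies 19 mm behind it (robot.pinch_z is the distance from the TCP to the grasp point, in m); z points along the fingers, y is the line along which they close (so a half turn about z gives the same grasp; the last joint's range is limited). The gripper opens to 85 mm and grips with 20 to 120 N. Pads are 22 mm wide; open, the fingers measure 114 mm over their backs; the gripper's body (76 mm by 85 mm) begins 54 mm behind the grasp point. The pads swing forward as they close: fully open they stand 13 mm farther back than shut.
Start: joints at [1.005, 0.276, -0.026, 1.268, 0, 1.467], TCP at [0.279, 0.559, 0.231] pointing down, gripper open.
Joint ranges: [-3.12, 3.12], [-0.85, 1.88], [-1.08, 1.24], [-1.95, 2.15], [-1.57, 1.53], [-3.14, 3.14]. Speed limits (rad/s): [2.57, 2.57, 3.14, 3.14, 3.14, 3.14].

### API

Orientations are given as a unit quaternion [w, x, y, z].
In Python, from cell import robot, vision gives the robot as it stands. The module is installed in compiled form; this text tells all that it offers.
- The arm moves only by the tool servo_tool, never from a script. Its argument "deltas" is a list of rows, each an object of numbers: "gripper": the gripper command: -1 is fully open, 1 is shut, values between are in proportion; "x", "y", "z": the shift along the tool's x, y, z in mm; "wx", "wy", "wz": the turn, a rotation vector about the tool's x, y, z in rad. A call has 1 to 12 rows; each row is the pose to reach, as a shift and turn from the pose commanded when the call began, along the tool's axes at that moment; what a row does not reach only later rows make up. A row lasts 1/8 s, in which the tool goes at most 62.5 mm and 10.7 degrees, less where a joint would pass 70% of its speed; a pose out of reach is approached as far as the arm can. A call with a gripper value outside its range is refused whole. The fingers move at their own pace and stop on an object; "force" is the grip in N (left out, the last holds). Time passes only in rows, so rows that repeat a pose let the fingers close. It gives the time, the measured TCP pose, the force, the opening and the grip force at its end, in the units of the state.
- robot.state(): the state, without advancing time (a new reading comes with each control period).
- vision.read_camera(name): name is "scene" or "top" or "wrist"; returns a dict with "color" (480x640x3 uint8, red, green, blue), "range_z" (480x640 float32, m along the optical axis (not along the pixel's ray), 0 where there is no reading), "camera_matrix" (3x3 intrinsics, pixels), "position" and "orientation" of the camera in the world. Camera axes: x right, y up, looking along -z (the intrinsics and any distortion apply to the point x, -y, -z); pixel columns grow to the right and rows downward; lengths in m; the calibration is good to about 2 mm. The wrist camera is an equidistant fisheye: a pixel r from the principal point sees the ray r / f radians off the axis. A picture is of the moment at which its call begins.
- robot.finish_job(): hands the job in; it is judged then, once.
The state is a dict: "time": time; "joint_pos": joint angles; "qvel": joint speeds; "effort": joint torques, N m; "eef_pos": TCP position; "ee_rot": TCP orientation; "contact_force": force on the tool from outside, world axes, zero at the start; "moment": the same for the moment, N m; "opening": finger opening in m; "finger_force": force on a finger pad.
Only numpy, scipy, OpenCV 4.12 (cv2) and the standard library are available. Lean on these libraries where they do the work, as an engineer would, in place of code of your own. Each camera call takes 0.05 s, during which the arm holds its last target. There are 200 camera calls.

### The job

The aubergine dip on the round wooden board is to be smoked: of the three glass cloches on the copper tray, take by its knob the one that goes over the dish and fits down inside the brass-lined recess of the board, lift it over the bread and the bowls, and lower it over the dish until its rim is about 2 cm above the recess, level and centred on it, touching neither dish nor board. Finish holding it still there, so that the waiter can slip the smoker's nozzle under the rim; leave the other cloches, the dish, the bread basket and the bowls where they stand.

Things in the scene. Friction and masses are not known exactly. Their poses are not given: they have to be found in the camera images.
- cloche_a_knob (a point): Point on the turned dark-wood knob of the small one of three look-alike clear glass dome cloches with a brass band round the open rim; this point is on the dome's axis at the best height to grip. The rim is 96 mm across outside (inside 90 mm), the dome 70 mm high from rim to crown, and the knob on the crown 39 mm high and 24 mm across (its straight part to grip runs from 12 to 36 mm above the crown). The point lies 23 mm above the crown, 93 mm above the rim's lower edge.
- cloche_b_knob (a point): Point on the turned dark-wood knob of the middle one of three look-alike clear glass dome cloches with a brass band round the open rim; this point is on the dome's axis at the best height to grip. The rim is 124 mm across outside (inside 118 mm), the dome 82 mm high from rim to crown, and the knob on the crown 39 mm high and 24 mm across (its straight part to grip runs from 12 to 36 mm above the crown). The point lies 23 mm above the crown, 105 mm above the rim's lower edge.
- cloche_c_knob (a point): Point on the turned dark-wood knob of the large one of three look-alike clear glass dome cloches with a brass band round the open rim; this point is on the dome's axis at the best height to grip. The rim is 150 mm across outside (inside 144 mm), the dome 94 mm high from rim to crown, and the knob on the crown 39 mm high and 24 mm across (its straight part to grip runs from 12 to 36 mm above the crown). The point lies 23 mm above the crown, 117 mm above the rim's lower edge.
- cloche_a: The small cloche as a whole (about 0.24 kg): the origin is the centre of its open rim, at the rim's lower edge; z points up along the dome's axis through the knob. It starts upright on the copper tray.
- cloche_b: The middle cloche as a whole (about 0.34 kg): the origin is the centre of its open rim, at the rim's lower edge; z points up along the dome's axis through the knob. It starts upright on the copper tray.
- cloche_c: The large cloche as a whole (about 0.46 kg): the origin is the centre of its open rim, at the rim's lower edge; z points up along the dome's axis through the knob. It starts upright on the copper tray.
- tray: Round copper waiter's tray, 392 mm across, lip 14 mm high, floor 4 mm thick, fixed; the origin is the centre of its underside on the table. The three cloches stand on its floor, 92 mm from its centre and about 159 mm from one another, in any order. It is on one side of the table (left or right), the smoking board on the other.
- board_seat (a point): Centre of the floor of the round recess in the smoking board, 13 mm above the table. The board is light wood, 210 mm across and fixed; the recess, 138 mm across and 6 mm deep with a brass floor, is the seat for the cloche. z points up.
- dish: Small round black bowl of beige aubergine dip with red seeds and mint leaves, 96 mm across at its rim, 43 mm high with the garnish, loose, standing in the middle of the recess; the origin is the centre of its underside.
- basket: Dark steel bread basket 170 x 125 x 45 mm (long side along its x) with rolls up to 75 mm and breadsticks up to 131 mm high, loose; the origin is the centre of its underside. With the three bowls it forms a row straight ahead of the robot, between the tray and the board.
- bowl_beet: Black bowl of crimson beetroot dip, 104 mm across, 47 mm high, loose; the origin is the centre of its underside. It stands in the row.
- bowl_green: Black bowl of green dip with chickpeas, 104 mm across, 50 mm high, loose; the origin is the centre of its underside. It stands in the row.
- bowl_crisps: Black bowl of upright pitta crisps, 104 mm across, up to 125 mm high with the crisps, loose; the origin is the centre of its underside. It stands in the row.
Things that resemble listed ones, but are neither listed nor needed, are in the scene too. What is shaped like the cloche_b but blue or turquoise is not meant.

How it is judged:
By the outcome, as a careful person would: the job done as asked, in the order asked, and still so for the second after the job is handed in, while the arm keeps its last pose, push and grip.
It also fails if it takes over 51 s, if anything falls off the work surface, if the arm or the gripper's body presses on something with over 40 N, if the wrist force passes 120 N, or if a joint passes its speed limit or range.

## Working session

There is one attempt and no reset: what is moved stays moved. The work goes in short steps, Python scripts to look and compute and a tool call to move; the robot and the scene stay as the last step left them, time stands still between calls to the robot, and variables do not carry over. Pictures are saved under pics/ and viewed, at most 10 in all, crops included, and the job is handed in when it is done.

Besides the shell and the picture viewer there is one more tool, called after "Call:" as name(argument=value, ...) on one line, values as JSON. servo_tool: Moves the arm, as the interface text tells. Its arguments: {"type":"object","properties":{"deltas":{"type":"array","items":{"type":"object","properties":{"gripper":{"type":"number"},"x":{"type":"number"},"y":{"type":"number"},"z":{"type":"number"},"wx":{"type":"number"},"wy":{"type":"number"},"wz":{"type":"number"}}}},"force":{"type":"number"}},"required":["deltas"]}

```bash
mkdir -p pics; cat > h.py <<'E'
import numpy as np,cv2
from scipy.spatial.transform import Rotation as R
def rot(q): return R.from_quat([q[1],q[2],q[3],q[0]]).as_matrix()
def cloud(c):
    K=c["camera_matrix"];z=c["range_z"];v,u=np.mgrid[:480,:640]
    p=np.stack([(u-K[0,2])/K[0,0]*z,-(v-K[1,2])/K[1,1]*z,-z],-1)
    w=p@rot(c["orientation"]).T+np.array(c["position"]); w[z<=0]=np.nan; return w
def save(n,im,): cv2.imwrite("pics/"+n,cv2.cvtColor(im,cv2.COLOR_RGB2BGR))
E
python3 - <<'E'
from h import *; from cell import robot,vision
for n in("top","scene"):
    c=vision.read_camera(n); save(n+"0.png",c["color"]); np.savez(n+"0.npz",**c); print(n,c["position"],c["orientation"],c["camera_matrix"].tolist())
s=robot.state();print(s["time"],s["eef_pos"],s["ee_rot"],s["opening"])
E
```

```text
top [0.39647471 0.1026069  1.59062221] [ 0.70857819  0.0150806  -0.02849191 -0.70489555] [[560.3109463611856, 0.0, 312.3002207091297], [0.0, 560.3109463611856, 254.82566250531676], [0.0, 0.0, 1.0]]
scene [ 1.36839347 -0.58211978  1.12635488] [0.82259746 0.36210393 0.17529155 0.40185449] [[580.2453575417615, 0.0, 322.5566710294469], [0.0, 580.2453575417615, 245.12739873704012], [0.0, 0.0, 1.0]]
0.1 [0.27864222 0.55864776 0.23021039] [-3.42105837e-04  2.29329008e-01  9.73348398e-01 -9.92019268e-04] 0.08558689834532449
```

View pics/top0.png

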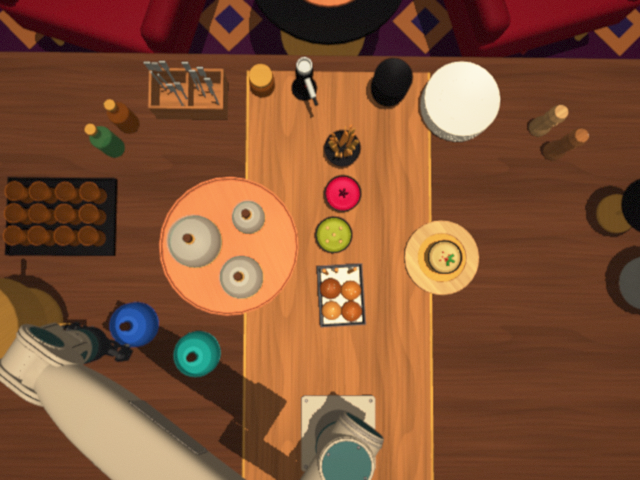

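View pics/scene0.png

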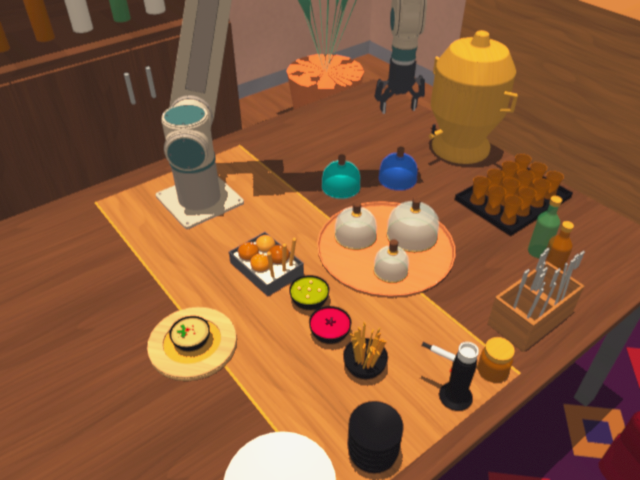

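In the top picture the three clear cloches on the tray are large at (194,240), small at (248,217) and middle at (241,277). The blue one (133,324) and the turquoise one (197,353) are decoys. The recess is 138 mm and the dish 96 mm, so the middle cloche (124 mm outside, 118 mm inside) is the one that fits. The board is at (442,257), and the row runs from (342,148) to (341,295).

```bash
python3 - <<'E'
from h import *
for n in("top","scene"):
    c=dict(np.load(n+"0.npz")); w=cloud(c); col=c["color"].astype(int); hsv=cv2.cvtColor(c["color"],cv2.COLOR_RGB2HSV)
    boxes={"top":dict(A=(225,200,268,238),B=(215,252,268,302),C=(165,215,222,270)),"scene":dict(A=(370,235,412,285),B=(332,200,380,252),C=(385,196,442,252))}[n]
    for k,(a,b,d,e) in boxes.items():
        s=(slice(b,e),slice(a,d)); p=w[s].reshape(-1,3); br=col[s].sum(-1).reshape(-1); 
        m=(br<240)&(p[:,2]>.075)
        hi=p[:,2]>np.nanmax(p[:,2])-.012
        print(n,k,"dark",m.sum(),p[m].mean(0).round(4),np.nanmax(p[:,2]).round(4),"top",hi.sum(),((p[hi].min(0)+p[hi].max(0))/2).round(4),np.ptp(p[hi],axis=0).round(3))
    # board: raised disc top at z~.019
    m=(w[...,2]>.010)&(w[...,2]<.03)&(w[...,1]<-.05)&(w[...,1]>-.45)&(w[...,0]>.2)&(w[...,0]<.6)
    q=w[m]; (x,y),r=cv2.minEnclosingCircle(q[:,:2].astype(np.float32)); print(n,"board",x,y,r,m.sum())
    m=(w[...,2]>.0165)&(w[...,2]<.022)&(w[...,1]<-.05)&(w[...,1]>-.45)&(w[...,0]>.2)&(w[...,0]<.6); q=w[m]
    print(" mid",((q.min(0)+q.max(0))/2).round(4),np.ptp(q,axis=0).round(3),np.median(q[:,2]))
    m=(w[...,2]>.03)&(w[...,2]<.07)&(np.hypot(w[...,0]-x,w[...,1]-y)<.08); q=w[m]; (X,Y),r=cv2.minEnclosingCircle(q[:,:2].astype(np.float32));print(n,"dish",X,Y,r,q[:,2].max())
    m=(w[...,2]>.03)&(w[...,2]<.2)&(abs(w[...,1]-.04)<.08)&(w[...,0]>.2)&(w[...,0]<.75)
    q=w[m]; print("row",q.min(0),q.max(0))
c=dict(np.load("top0.npz"))["color"]; save("crop.png",cv2.resize(c[170:320,150:310],None,fx=4,fy=4,interpolation=3)) 
E
```

```text
top A dark 48 [0.5964 0.2528 0.1108] 0.1193 top 57 [0.6    0.2539 0.1134] [0.021 0.022 0.012]
top B dark 43 [0.4301 0.2691 0.1239] 0.1332 top 44 [0.4319 0.2712 0.1273] [0.018 0.022 0.012]
top C dark 52 [0.5283 0.3993 0.1357] 0.1416 top 68 [0.531  0.4027 0.1357] [0.021 0.024 0.012]
top board 0.4075765609741211 -0.2584824860095978 0.24251054227352142 3270
 mid [ 0.449  -0.2232  0.0192] [0.291 0.346 0.005] 0.01901355642850655
top dish 0.44128814339637756 -0.2737247049808502 0.05131513252854347 0.06104020811066091
row [ 0.296144   -0.03999247  0.03009189] [0.7496179  0.06373218 0.13663948]
scene A dark 58 [0.6087 0.2479 0.101 ] 0.115 top 61 [0.6024 0.253  0.1094] [0.025 0.025 0.011]
scene B dark 49 [0.4392 0.2659 0.1131] 0.1299 top 43 [0.4349 0.2712 0.1239] [0.022 0.023 0.012]
scene C dark 109 [0.5755 0.3171 0.1119] 0.1391 top 51 [0.5325 0.4009 0.1336] [0.027 0.024 0.011]
scene board 0.43161365389823914 -0.21255259215831757 0.2048702836036682 3873
 mid [ 0.451  -0.2231  0.0192] [0.295 0.346 0.005] 0.01870896782496345
scene dish 0.4722079634666443 -0.26810145378112793 0.036055997014045715 0.05736924113169861
row [ 0.29218923 -0.03994451  0.03000425] [0.74998381 0.06893096 0.13406616]
```

View pics/crop.png

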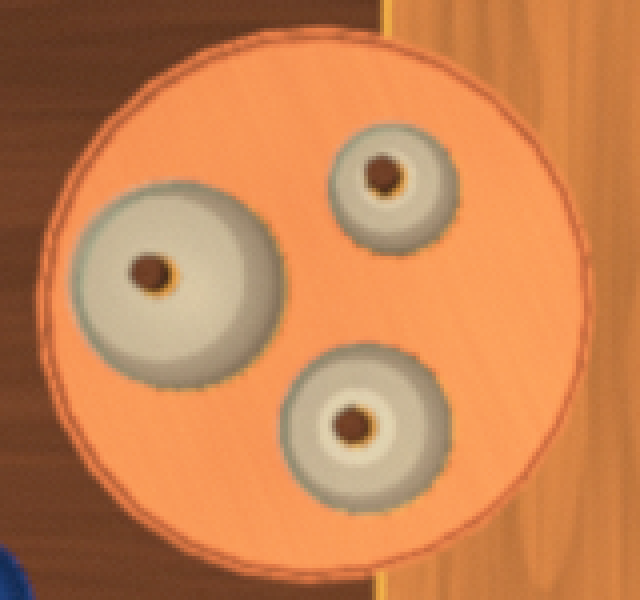

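Crop: the middle cloche's knob is at crop (352,425), i.e. top (238,276), or about (0.432, 0.270) in the world. Its size lies between the small one at crop (385,175) and the large one at (150,272). I'll move above it now.

Call:
servo_tool(deltas=[{"x": -40,"y": -29,"z": 5,"gripper": -1},{"x": -80,"y": -57,"z": 10,"gripper": -1},{"x": -120,"y": -86,"z": 15,"gripper": -1},{"x": -160,"y": -115,"z": 20,"gripper": -1},{"x": -200,"y": -143,"z": 25,"gripper": -1},{"x": -235,"y": -168,"z": 30,"gripper": -1},{"x": -258,"y": -185,"z": 30,"gripper": -1},{"x": -266,"y": -190,"z": 30,"gripper": -1},{"x": -266,"y": -190,"z": 30,"gripper": -1},{"x": -266,"y": -190,"z": 30,"gripper": -1}], force=50)

```text
$.deltas[0]: bad value
```

```bash
python3 - <<'E'
from h import *; from cell import robot,vision
for n in("top","wrist"):
    c=vision.read_camera(n); np.savez(n+"1.npz",**c)
save("wrist1.png",c["color"]);print(c["position"],c["orientation"],c["camera_matrix"].tolist())
s=robot.state();print(s["time"],s["eef_pos"],s["ee_rot"],s["contact_force"])
# project expected knob point to wrist
K=c["camera_matrix"]
for P in([.432,.270,.129],[.432,.27,.105]):
    p=(np.array(P)-c["position"])@rot(c["orientation"]); d=np.array([p[0],-p[1],-p[2]]);th=np.arctan2(np.hypot(*d[:2]),d[2]);print(K[0,0]*th*d[:2]/np.hypot(*d[:2])+K[:2,2])
E
```

```text
[0.20691115 0.59610375 0.37226234] [ 0.83892352 -0.13873529 -0.08462026  0.51942205] [[371.64829954431775, 0.0, 322.99646449846307], [0.0, 371.64829954431775, 238.98007732470353], [0.0, 0.0, 1.0]]
0.2 [0.27876265 0.55883214 0.23054091] [-2.42331857e-04  2.29334843e-01  9.73347313e-01 -6.92402036e-04] [ 0.23453506 -1.49958506 -0.25819428]
[155.33146459 458.91855808]
[161.6224697  444.21651481]
```

View pics/wrist1.png

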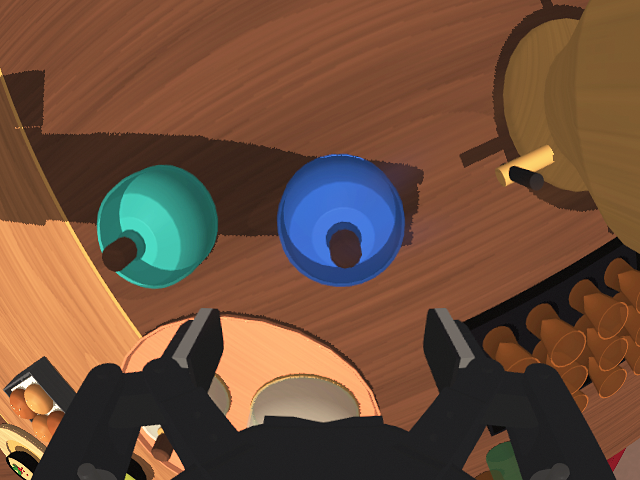

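The move was refused, so the picture is still from the start pose: turquoise decoy (157,226), blue decoy (341,220), tray below. I'll retry with every key given.

Call:
servo_tool(deltas=[{"x": -40,"y": -29,"z": 5,"wx": 0,"wy": 0,"wz": 0,"gripper": -1},{"x": -80,"y": -57,"z": 10,"wx": 0,"wy": 0,"wz": 0,"gripper": -1},{"x": -120,"y": -86,"z": 15,"wx": 0,"wy": 0,"wz": 0,"gripper": -1},{"x": -160,"y": -115,"z": 20,"wx": 0,"wy": 0,"wz": 0,"gripper": -1},{"x": -200,"y": -143,"z": 25,"wx": 0,"wy": 0,"wz": 0,"gripper": -1},{"x": -235,"y": -168,"z": 30,"wx": 0,"wy": 0,"wz": 0,"gripper": -1},{"x": -258,"y": -185,"z": 30,"wx": 0,"wy": 0,"wz": 0,"gripper": -1},{"x": -266,"y": -190,"z": 30,"wx": 0,"wy": 0,"wz": 0,"gripper": -1},{"x": -266,"y": -190,"z": 30,"wx": 0,"wy": 0,"wz": 0,"gripper": -1}], force=50)

```text
time: 1.32
eef_pos: [0.4323, 0.2705, 0.2013]
ee_rot: [-0.0, 0.23, 0.973, 0.0]
contact_force: [0.6, 0.3, 0.2]
opening: 0.0854
finger_force: 0.0
```

```bash
cat >> h.py <<'E'
def fcloud(c):
    K=c["camera_matrix"];z=c["range_z"];v,u=np.mgrid[:480,:640]
    a=u-K[0,2];b=v-K[1,2];r=np.hypot(a,b)+1e-9;t=np.tan(np.minimum(r/K[0,0],1.5))
    p=np.stack([a/r*t*z,-b/r*t*z,-z],-1); w=p@rot(c["orientation"]).T+np.array(c["position"]);w[z<=0]=np.nan;return w
def fproj(c,P):
    K=c["camera_matrix"];p=(np.array(P)-c["position"])@rot(c["orientation"]);d=np.array([p[0],-p[1],-p[2]]);h=np.hypot(*d[:2])
    return K[0,0]*np.arctan2(h,d[2])*d[:2]/h+K[:2,2]
def circ(xy,r=None):
    from scipy.optimize import least_squares
    f=(lambda p:np.hypot(*(xy-p[:2]).T)-p[2]) if r is None else (lambda p:np.hypot(*(xy-p).T)-r)
    x0=list(xy.mean(0))+([.05] if r is None else [])
    s=least_squares(f,x0,loss="soft_l1",f_scale=.002);return s.x.round(4)
E
python3 - <<'E'
from h import *; from cell import robot,vision
c=vision.read_camera("wrist"); np.savez("wrist2.npz",**c); save("wrist2.png",c["color"])
w=fcloud(c); g=w[(np.hypot(w[...,0]-.432,w[...,1]-.27)<.03)&(w[...,2]>.085)&(w[...,2]<.14)]
for lo in (.09,.1,.105,.11,.115,.12,.125):
    q=g[(g[:,2]>lo)&(g[:,2]<lo+.005)]
    if len(q)>5: print(lo,len(q),circ(q[:,:2],.012),q.mean(0).round(4))
print(fproj(c,[.432,.27,.109]),fproj(c,[.44,-.272,.02]))
# rim outline of dome B with tray colour
t=vision.read_camera("top"); np.savez("top2.npz",**t); save("top2.png",t["color"])
# board recess edges from top0: fit by z step
t=dict(np.load("top0.npz")); w=cloud(t); d=np.hypot(w[...,0]-.441,w[...,1]+.274)
hsv=cv2.cvtColor(t["color"],cv2.COLOR_RGB2HSV)
print("wood/brass/table hsv", [hsv[257,x].tolist() for x in (408,412,418,424,428,476,482)])
m=((hsv[...,2]>150)&(d<.16)&(w[...,2]>.012)).astype(np.uint8)
e=cv2.findContours(m,cv2.RETR_EXTERNAL,cv2.CHAIN_APPROX_NONE)[0]; e=max(e,key=len)[:,0]
K=t["camera_matrix"];ray=np.stack([(e[:,0]-K[0,2])/K[0,0],-(e[:,1]-K[1,2])/K[1,1],-np.ones(len(e))],-1)@rot(t["orientation"]).T
P=t["position"]+ray*((.019-t["position"][2])/ray[:,2])[:,None]; print("board",len(e),circ(P[:,:2]))
E
```

```text
0.09 179 [0.434  0.2722] [0.4261 0.275  0.0907]
0.1 67 [0.4341 0.2723] [0.4253 0.2767 0.1027]
0.105 62 [0.434  0.2722] [0.4251 0.2766 0.1075]
0.11 80 [0.434  0.2722] [0.4252 0.2768 0.1125]
0.115 87 [0.4342 0.2721] [0.4254 0.2765 0.1175]
0.12 951 [0.4373 0.2696] [0.4326 0.2729 0.1232]
0.125 25 [0.4245 0.2771] [0.4345 0.2727 0.1252]
[320.44283343 241.23249205] [ 13.7824237  372.87040899]
wood/brass/table hsv [[21, 130, 250], [19, 133, 246], [19, 169, 244], [17, 183, 156], [16, 128, 72], [18, 137, 242], [11, 167, 113]]
board 215 [ 0.4903 -0.2916  0.1032]
```

View pics/wrist2.png

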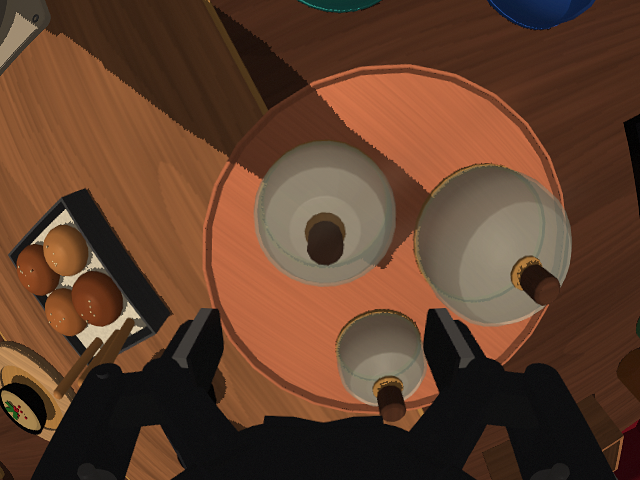

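Wrist view: the middle cloche's knob is at (325,243) with its dome under it. The small cloche is at (385,355), the large one at (490,245), and none is in the way of the fingers. I'll descend and grip.

Call:
servo_tool(deltas=[{"x": -1,"y": 2,"z": 25,"wx": 0,"wy": 0,"wz": 0,"gripper": -1},{"x": -1,"y": 2,"z": 50,"wx": 0,"wy": 0,"wz": 0,"gripper": -1},{"x": -1,"y": 2,"z": 75,"wx": 0,"wy": 0,"wz": 0,"gripper": -1},{"x": -1,"y": 2,"z": 95,"wx": 0,"wy": 0,"wz": 0,"gripper": -1},{"x": -1,"y": 2,"z": 106,"wx": 0,"wy": 0,"wz": 0,"gripper": -1},{"x": -1,"y": 2,"z": 110,"wx": 0,"wy": 0,"wz": 0,"gripper": -1},{"x": -1,"y": 2,"z": 110,"wx": 0,"wy": 0,"wz": 0,"gripper": -1},{"x": -1,"y": 2,"z": 110,"wx": 0,"wy": 0,"wz": 0,"gripper": 1},{"x": -1,"y": 2,"z": 110,"wx": 0,"wy": 0,"wz": 0,"gripper": 1},{"x": -1,"y": 2,"z": 110,"wx": 0,"wy": 0,"wz": 0,"gripper": 1},{"x": -1,"y": 2,"z": 110,"wx": 0,"wy": 0,"wz": 0,"gripper": 1},{"x": -1,"y": 2,"z": 110,"wx": 0,"wy": 0,"wz": 0,"gripper": 1}], force=60)

```text
time: 2.92
eef_pos: [0.4343, 0.2719, 0.0917]
ee_rot: [0.0, 0.229, 0.973, 0.0]
contact_force: [-0.6, -0.9, 2.4]
opening: 0.0224
finger_force: 58.6
```

Call:
servo_tool(deltas=[{"x": 0,"y": 0,"z": 0,"wx": 0,"wy": 0,"wz": 0,"gripper": 1},{"x": 0,"y": 0,"z": 0,"wx": 0,"wy": 0,"wz": 0,"gripper": 1},{"x": 0,"y": 0,"z": 0,"wx": 0,"wy": 0,"wz": 0,"gripper": 1},{"x": 0,"y": 0,"z": 0,"wx": 0,"wy": 0,"wz": 0,"gripper": 1}])

```text
time: 3.42
eef_pos: [0.4343, 0.2719, 0.0916]
ee_rot: [0.0, 0.229, 0.973, 0.0]
contact_force: [-0.3, -2.0, 5.2]
opening: 0.0223
finger_force: 58.8
```

Call:
servo_tool(deltas=[{"x": 0,"y": 0,"z": -5,"wx": 0,"wy": 0,"wz": 0,"gripper": 1},{"x": 0,"y": 0,"z": -15,"wx": 0,"wy": 0,"wz": 0,"gripper": 1},{"x": 0,"y": 0,"z": -35,"wx": 0,"wy": 0,"wz": 0,"gripper": 1},{"x": 0,"y": 0,"z": -60,"wx": 0,"wy": 0,"wz": 0,"gripper": 1},{"x": 0,"y": 0,"z": -85,"wx": 0,"wy": 0,"wz": 0,"gripper": 1},{"x": 0,"y": 0,"z": -110,"wx": 0,"wy": 0,"wz": 0,"gripper": 1},{"x": 0,"y": 0,"z": -135,"wx": 0,"wy": 0,"wz": 0,"gripper": 1},{"x": 0,"y": 0,"z": -155,"wx": 0,"wy": 0,"wz": 0,"gripper": 1},{"x": 0,"y": 0,"z": -168,"wx": 0,"wy": 0,"wz": 0,"gripper": 1},{"x": 0,"y": 0,"z": -175,"wx": 0,"wy": 0,"wz": 0,"gripper": 1},{"x": 0,"y": 0,"z": -175,"wx": 0,"wy": 0,"wz": 0,"gripper": 1}])

```text
time: 4.8
eef_pos: [0.434, 0.2718, 0.2663]
ee_rot: [-0.0, 0.229, 0.973, -0.0]
contact_force: [0.0, -0.5, -3.2]
opening: 0.0223
finger_force: 59.1
```

```bash
python3 - <<'E'
from h import *; from cell import robot,vision
t=vision.read_camera("top"); s=vision.read_camera("scene"); np.savez("top3.npz",**t);np.savez("scene3.npz",**s)
for n,c in(("top",t),("scene",s)):
    w=cloud(c); ok=(w[...,1]<-.13)&(w[...,1]>-.45)&(w[...,0]>.3)&(w[...,0]<.65)&(w[...,2]>.012)&(w[...,2]<.07)
    k,l,st,ce=cv2.connectedComponentsWithStats(ok.astype(np.uint8)); i=1+st[1:,4].argmax(); m=(l==i)
    q=w[m]; print(n,k,st[i],q.min(0).round(4),q.max(0).round(4),np.median(q,0).round(4))
    def edge(mask,z):
        e=max(cv2.findContours(mask.astype(np.uint8),cv2.RETR_EXTERNAL,cv2.CHAIN_APPROX_NONE)[0],key=len)[:,0]
        K=c["camera_matrix"];ray=np.stack([(e[:,0]-K[0,2])/K[0,0],-(e[:,1]-K[1,2])/K[1,1],-np.ones(len(e))],-1)@rot(c["orientation"]).T
        return (c["position"]+ray*((z-c["position"][2])/ray[:,2])[:,None])[:,:2]
    print(" board outer",circ(edge(m,.019)))
    x=circ(edge(m,.019)); d=np.hypot(w[...,0]-x[0],w[...,1]-x[1])
    q=w[m&(w[...,2]>.034)&(d<.07)]; print(" dish",((q.min(0)+q.max(0))/2).round(4),np.ptp(q,axis=0).round(3))
    dd=m&(w[...,2]>.034)&(d<.07); print(" dish circ",circ(edge(dd,.036)))
    a=s["color"] if n=="scene" else t["color"]
    y0,x0=max(st[i][1]-25,0),max(st[i][0]-25,0); save(n+"b.png",cv2.resize(a[y0:y0+150,x0:x0+150],None,fx=3,fy=3,interpolation=3)); print((x0,y0))
a=cv2.hconcat([cv2.imread("pics/topb.png"),cv2.imread("pics/sceneb.png")]); cv2.imwrite("pics/board.png",cv2.resize(a,None,fx=.88,fy=.88))
print(robot.state()["joint_pos"])
E
```

```text
top 9 [ 405  220   74   74 3849] [ 0.388  -0.3969  0.012 ] [ 0.5948 -0.1877  0.0609] [ 0.489  -0.2894  0.0195]
 board outer [ 0.4903 -0.2916  0.1033]
 dish [ 0.4894 -0.2932  0.0482] [0.092 0.097 0.026]
 dish circ [ 0.4904 -0.2971  0.0472]
(np.int32(380), np.int32(195))
scene 2 [ 147  308   89   71 4532] [ 0.3866 -0.3959  0.012 ] [ 0.5996 -0.1882  0.0596] [ 0.5062 -0.2995  0.0187]
 board outer [ 0.4941 -0.2923  0.104 ]
 dish [ 0.4909 -0.2922  0.0468] [0.098 0.095 0.026]
 dish circ [ 0.4818 -0.2893  0.0506]
(np.int32(122), np.int32(283))
[ 4.33234454e-01  5.89571741e-02 -2.13742563e-01  1.29968649e+00
  1.54077417e-05  8.96041392e-01]
```

View pics/board.png

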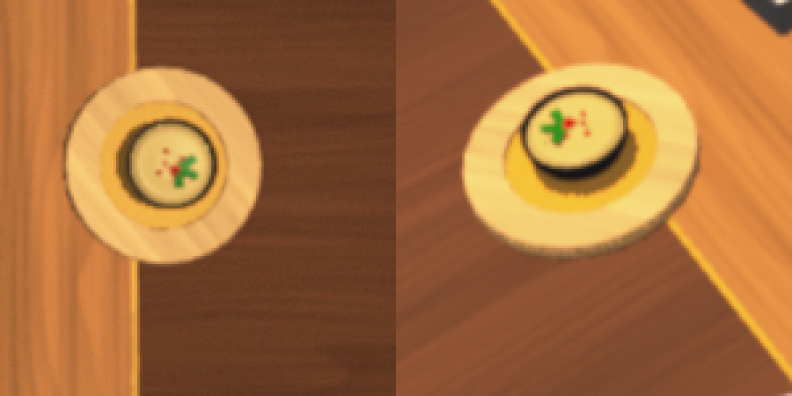

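The board is clear: recess and centred dish at top (442,257), giving about (0.492, −0.292) from both cameras. I'll carry the cloche there in two stages, with the rim at about 0.178 m.

Call:
servo_tool(deltas=[{"x": -5,"y": -8,"z": 0,"wx": 0,"wy": 0,"wz": 0,"gripper": 1},{"x": -15,"y": -24,"z": 0,"wx": 0,"wy": 0,"wz": 0,"gripper": 1},{"x": -30,"y": -47,"z": 0,"wx": 0,"wy": 0,"wz": 0,"gripper": 1},{"x": -50,"y": -79,"z": 0,"wx": 0,"wy": 0,"wz": 0,"gripper": 1},{"x": -70,"y": -110,"z": 0,"wx": 0,"wy": 0,"wz": 0,"gripper": 1},{"x": -90,"y": -142,"z": 0,"wx": 0,"wy": 0,"wz": 0,"gripper": 1},{"x": -110,"y": -174,"z": 0,"wx": 0,"wy": 0,"wz": 0,"gripper": 1},{"x": -130,"y": -205,"z": 0,"wx": 0,"wy": 0,"wz": 0,"gripper": 1},{"x": -147,"y": -232,"z": 0,"wx": 0,"wy": 0,"wz": 0,"gripper": 1},{"x": -159,"y": -251,"z": 0,"wx": 0,"wy": 0,"wz": 0,"gripper": 1},{"x": -165,"y": -260,"z": 0,"wx": 0,"wy": 0,"wz": 0,"gripper": 1},{"x": -165,"y": -260,"z": 0,"wx": 0,"wy": 0,"wz": 0,"gripper": 1}])

```text
time: 6.4
eef_pos: [0.4653, -0.0352, 0.2662]
ee_rot: [-0.0, 0.23, 0.973, 0.0]
contact_force: [-0.4, 0.8, -3.2]
opening: 0.0229
finger_force: 59.2
```

Call:
servo_tool(deltas=[{"x": -4,"y": -6,"z": 0,"wx": 0,"wy": 0,"wz": 0,"gripper": 1},{"x": -12,"y": -19,"z": 0,"wx": 0,"wy": 0,"wz": 0,"gripper": 1},{"x": -25,"y": -39,"z": 0,"wx": 0,"wy": 0,"wz": 0,"gripper": 1},{"x": -43,"y": -68,"z": 0,"wx": 0,"wy": 0,"wz": 0,"gripper": 1},{"x": -62,"y": -98,"z": 0,"wx": 0,"wy": 0,"wz": 0,"gripper": 1},{"x": -82,"y": -129,"z": 0,"wx": 0,"wy": 0,"wz": 0,"gripper": 1},{"x": -102,"y": -161,"z": 0,"wx": 0,"wy": 0,"wz": 0,"gripper": 1},{"x": -119,"y": -188,"z": 0,"wx": 0,"wy": 0,"wz": 0,"gripper": 1},{"x": -131,"y": -207,"z": 0,"wx": 0,"wy": 0,"wz": 0,"gripper": 1},{"x": -138,"y": -218,"z": 0,"wx": 0,"wy": 0,"wz": 0,"gripper": 1},{"x": -138,"y": -218,"z": 0,"wx": 0,"wy": 0,"wz": 0,"gripper": 1},{"x": -138,"y": -218,"z": 0,"wx": 0,"wy": 0,"wz": 0,"gripper": 1}])

```text
time: 7.9
eef_pos: [0.4916, -0.2902, 0.2663]
ee_rot: [-0.0, 0.229, 0.973, 0.0]
contact_force: [0.4, -0.3, -3.2]
opening: 0.0225
finger_force: 59.2
```

```bash
python3 - <<'E'
from h import *; from cell import robot,vision
W=vision.read_camera("wrist"); s=vision.read_camera("scene"); t=vision.read_camera("top")
np.savez("wrist4.npz",**W);np.savez("scene4.npz",**s);np.savez("top4.npz",**t)
w=fcloud(W); 
m=(np.hypot(w[...,0]-.492,w[...,1]+.292)<.125)&(w[...,2]>.0155)&(w[...,2]<.024); q=w[m]; print("board z",len(q),np.median(q[:,2]))
d=np.hypot(q[:,0]-.492,q[:,1]+.292); a=np.arctan2(q[:,1]+.292,q[:,0]-.492)
o=[];n=[]
for k in np.arange(-3.1,3.14,.1):
    s_=abs(a-k)<.05
    if s_.sum()>15: o.append(q[s_][d[s_].argmax(),:2]); n.append(q[s_][d[s_].argmin(),:2])
print("outer",len(o),circ(np.array(o)),circ(np.array(o),.105),"inner",circ(np.array(n)),circ(np.array(n),.069))
x=robot.state();print(x["time"],x["eef_pos"],x["ee_rot"],x["contact_force"],x["moment"],x["opening"],x["joint_pos"])
a=cv2.hconcat([W["color"][:,:],s["color"][120:480,0:360][:360]] ) if 0 else W["color"]
S=cv2.resize(s["color"][180:430,60:310],(480,480)); save("over.png",cv2.resize(cv2.hconcat([a,S]),(800,343)))
E
```

```text
board z 7919 0.018210955061248812
outer 34 [ 0.492  -0.2912  0.1042] [ 0.4929 -0.2916] inner [ 0.5104 -0.3003  0.0864] [ 0.4921 -0.2916]
8.05 [ 0.4917156  -0.2902419   0.26644519] [-1.24369294e-05  2.28805134e-01  9.73472238e-01  1.10309471e-04] [ 0.33584248  0.1261979  -3.79717453] [ 0.01730863  0.03742367 -0.02095632] 0.022140796170717375 [-6.46532387e-01  1.64471562e-01 -9.25892467e-02  1.31384736e+00
  1.91786837e-04 -1.84832237e-01]
```

View pics/over.png

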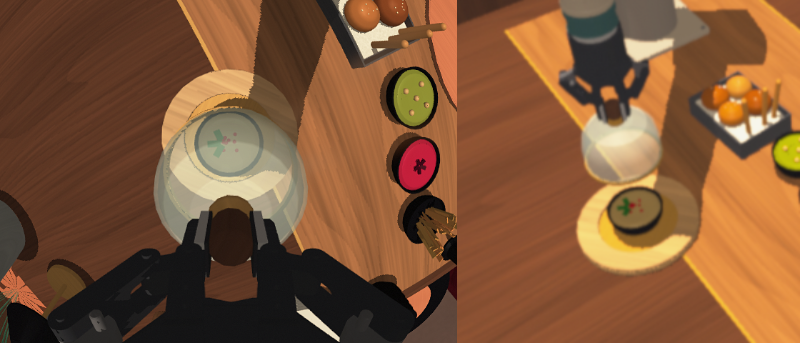

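The wrist view puts the board centre at (0.4921, −0.2915), and the cloche hangs over the dish. I'll lower it part way (rim about 0.07), then check level and centring.

Call:
servo_tool(deltas=[{"x": -1,"y": -1,"z": 10,"wx": 0,"wy": 0,"wz": 0,"gripper": 1},{"x": -1,"y": -1,"z": 30,"wx": 0,"wy": 0,"wz": 0,"gripper": 1},{"x": -1,"y": -1,"z": 50,"wx": 0,"wy": 0,"wz": 0,"gripper": 1},{"x": -1,"y": -1,"z": 70,"wx": 0,"wy": 0,"wz": 0,"gripper": 1},{"x": -1,"y": -1,"z": 88,"wx": 0,"wy": 0,"wz": 0,"gripper": 1},{"x": -1,"y": -1,"z": 100,"wx": 0,"wy": 0,"wz": 0,"gripper": 1},{"x": -1,"y": -1,"z": 105,"wx": 0,"wy": 0,"wz": 0,"gripper": 1},{"x": -1,"y": -1,"z": 105,"wx": 0,"wy": 0,"wz": 0,"gripper": 1},{"x": -1,"y": -1,"z": 105,"wx": 0,"wy": 0,"wz": 0,"gripper": 1}])

```text
time: 9.18
eef_pos: [0.4928, -0.293, 0.1622]
ee_rot: [0.001, 0.229, 0.973, -0.0]
contact_force: [0.9, 0.3, -2.4]
opening: 0.0224
finger_force: 59.2
```

```bash
cat > chk.py <<'E'
from h import *; from cell import robot,vision
from scipy.optimize import least_squares
x=robot.state();e=x["eef_pos"];print(x["time"],e.round(4) if hasattr(e,"round") else e,x["ee_rot"],x["contact_force"])
zr=e[2]-.0876
for n in("wrist","scene","top"):
    c=vision.read_camera(n); w=fcloud(c) if n=="wrist" else cloud(c); np.savez(n+"5.npz",**c)
    q=w[(np.hypot(w[...,0]-e[0],w[...,1]-e[1])<.075)&(w[...,2]>zr-.006)&(w[...,2]<zr+.09)]
    h=q[:,2]-zr; print(n,len(q),np.histogram(h,np.arange(-.005,.09,.01))[0])
    for lo in(.0,.01,.02,.04,.06):
        s=(h>lo)&(h<lo+.01)&(np.hypot(q[:,0]-e[0],q[:,1]-e[1])>.02)
        if s.sum()>30: print("  ",lo,s.sum(),circ(q[s,:2]))
    if n=="scene": save("chk.png",cv2.resize(c["color"][200:420,80:300],(600,600),interpolation=2))
E
python3 chk.py
```

```text
9.175 [ 0.4928 -0.293   0.1622] [ 7.56611770e-04  2.29372837e-01  9.73338285e-01 -3.35035465e-04] [ 0.85549372  0.30308296 -2.35341565]
wrist 28885 [  279   232   159   219  1059  1266  5215  9456 10251]
   0.0 421 [ 0.4933 -0.2924  0.0619]
   0.01 152 [ 0.4936 -0.2926  0.0618]
   0.02 165 [ 0.4936 -0.2925  0.0618]
   0.04 1129 [ 0.4926 -0.292   0.0588]
   0.06 5514 [ 0.4925 -0.292   0.0499]
scene 2286 [113 161 154 162 207 220 353 469 413]
   0.0 173 [ 0.4908 -0.2916  0.0613]
   0.01 159 [ 0.4912 -0.2918  0.0606]
   0.02 153 [ 0.4909 -0.2914  0.0611]
   0.04 216 [ 0.4914 -0.2919  0.0586]
   0.06 367 [ 0.4916 -0.2917  0.0495]
top 1160 [ 35  45  37  41  87 100 231 298 263]
   0.0 59 [ 0.4905 -0.2935  0.0614]
   0.02 40 [ 0.4907 -0.2936  0.0611]
   0.04 92 [ 0.4907 -0.2929  0.0587]
   0.06 262 [ 0.4909 -0.293   0.0502]
```

View pics/chk.png

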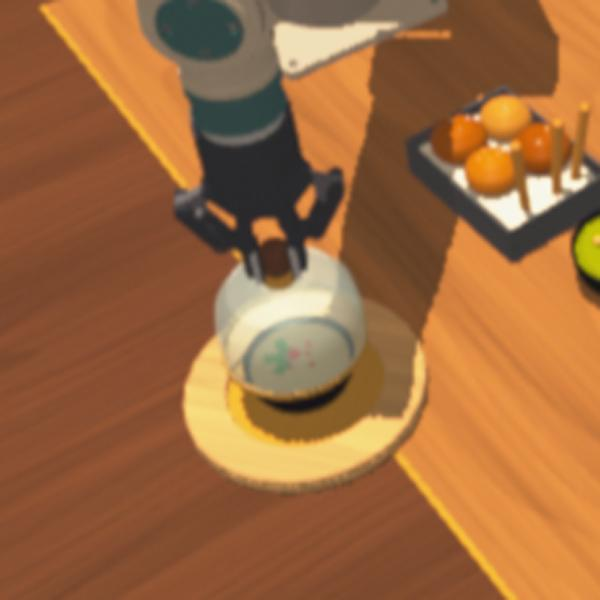

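The cloche is level (its ring centres agree at all heights) and about 1 mm off centre. I'll correct that and lower it the final 40 mm.

Call:
servo_tool(deltas=[{"x": 1,"y": 1,"z": 2,"wx": 0,"wy": 0,"wz": 0,"gripper": 1},{"x": 1,"y": 1,"z": 8,"wx": 0,"wy": 0,"wz": 0,"gripper": 1},{"x": 1,"y": 1,"z": 16,"wx": 0,"wy": 0,"wz": 0,"gripper": 1},{"x": 1,"y": 1,"z": 24,"wx": 0,"wy": 0,"wz": 0,"gripper": 1},{"x": 1,"y": 1,"z": 32,"wx": 0,"wy": 0,"wz": 0,"gripper": 1},{"x": 1,"y": 1,"z": 38,"wx": 0,"wy": 0,"wz": 0,"gripper": 1},{"x": 1,"y": 1,"z": 40,"wx": 0,"wy": 0,"wz": 0,"gripper": 1},{"x": 1,"y": 1,"z": 40,"wx": 0,"wy": 0,"wz": 0,"gripper": 1},{"x": 1,"y": 1,"z": 40,"wx": 0,"wy": 0,"wz": 0,"gripper": 1},{"x": 1,"y": 1,"z": 40,"wx": 0,"wy": 0,"wz": 0,"gripper": 1}])

```text
time: 10.58
eef_pos: [0.492, -0.2913, 0.1217]
ee_rot: [0.0, 0.229, 0.973, -0.0]
contact_force: [0.4, -1.1, -3.6]
opening: 0.0224
finger_force: 59.2
```

```bash
python3 chk.py; python3 - <<'E'
from h import *
# rim height: points at radius ~.062 of axis, lowest z per camera (histogram)
for n in("wrist","scene"):
    c=dict(np.load(n+"5.npz")); w=fcloud(c) if n=="wrist" else cloud(c)
    d=np.hypot(w[...,0]-.492,w[...,1]+.2918); z=w[...,2][(d>.059)&(d<.0645)]
    print(n,np.histogram(z,np.arange(.010,.062,.004)))
    q=w[(d<.02)&(w[...,2]<.2)];print(" ",np.histogram(q[:,2],np.arange(.1,.17,.01))[0])
for a,b in(("scene0","scene5"),("top0","top5")):
    A=cloud(dict(np.load(a+".npz")));B=cloud(dict(np.load(b+".npz")))
    m=(abs(A[...,1]-.02)<.09)&(A[...,0]>.25)&(A[...,0]<.75); print(b,"row change px",(abs(A-B)[...,2][m]>.015).sum(),m.sum())
c=dict(np.load("top5.npz"))["color"];s=dict(np.load("scene5.npz"))["color"]
save("fin.png",cv2.resize(cv2.hconcat([c[100:340,150:500],cv2.resize(s[280:400,120:270],(300,240))]),(800,295)))
E
```

```text
10.575 [ 0.492  -0.2913  0.1217] [ 3.13335234e-04  2.29357752e-01  9.73342135e-01 -1.11626695e-04] [ 0.44696965 -1.1044765  -3.59256395]
wrist 28870 [  245   260   163   210  1053  1263  5212  9389 10335]
   0.0 419 [ 0.4925 -0.2907  0.0619]
   0.01 150 [ 0.4928 -0.2909  0.0618]
   0.02 170 [ 0.4928 -0.291   0.0618]
   0.04 1129 [ 0.4917 -0.2903  0.0587]
   0.06 5504 [ 0.4918 -0.2904  0.0499]
scene 2178 [101 152 143 161 186 207 335 462 398]
   0.0 155 [ 0.4902 -0.2901  0.0612]
   0.01 143 [ 0.4903 -0.29    0.0608]
   0.02 140 [ 0.4906 -0.2902  0.0606]
   0.04 195 [ 0.4896 -0.2899  0.0592]
   0.06 359 [ 0.4912 -0.2902  0.0492]
top 1081 [ 35  40  30  48  75 111 189 276 257]
   0.0 50 [ 0.4898 -0.2913  0.061 ]
   0.01 36 [ 0.4898 -0.2919  0.061 ]
   0.04 97 [ 0.4897 -0.2914  0.0588]
   0.06 205 [ 0.4903 -0.2909  0.05  ]
wrist (array([668,  31,   0,   0,   0,  15,  75, 314,  57,  60,  63,  68]), array([0.01 , 0.014, 0.018, 0.022, 0.026, 0.03 , 0.034, 0.038, 0.042,
       0.046, 0.05 , 0.054, 0.058]))
  [   0 1677  840 1096 1361 3831  693]
scene (array([85, 49,  0,  0,  0,  9, 37, 43, 34, 28, 30, 31]), array([0.01 , 0.014, 0.018, 0.022, 0.026, 0.03 , 0.034, 0.038, 0.042,
       0.046, 0.05 , 0.054, 0.058]))
  [ 3 73 44 54 49 82 13]
scene5 row change px 0 8925
top5 row change px 32 11139
```

View pics/fin.png

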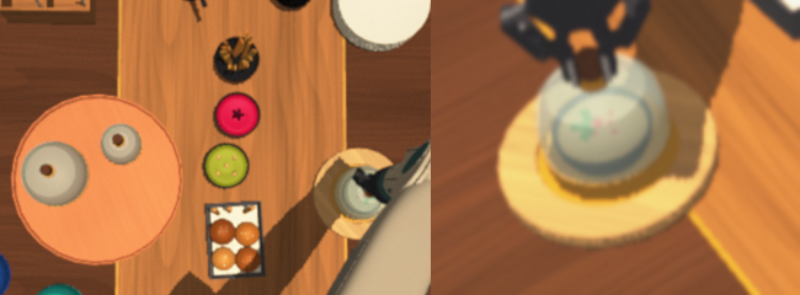

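The rim is about 0.034 m up, 2 cm above the recess floor. The cloche is centred to about 1 mm and level, and the bread, bowls and other cloches stand where they did. I'll hand it in.

```bash
python3 -c "
from cell import robot
print(robot.finish_job())"
```

```text
the job is handed in; nothing more can be done
None
```

The middle cloche is held level over the dish, centred to about 1 mm with its rim about 2 cm above the recess floor; the job is handed in at 10.6 s, and the verdict was not shown.

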